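Latch the doming block in its bench holder

ROBOT

A 6-joint arm with a two-finger parallel gripper is mounted at the origin on the work surface. World frame = base frame: x ahead of the robot, y to its left, z up, the work surface at z = 0. Lengths are in m, angles in rad, forces in N, time in s.
With the tool pointing down it reaches from about 0.425 to 0.95 m from the base axis. Payload 3.5 kg.
Tool frame: the origin (TCP) lies between the finger pads; the fingertips stand 25 mm ahead of it and the grasp point (between the pads) lies 6 mm ahead of it (ctrl.tips_ahead is the distance from the TCP to the fingertips, in m); z points along the fingers, y is the direction in which the jaws open and shut (so a half turn about z gives the same grasp; the last joint's range is limited). The gripper opens to 85 mm and grips with 20 to 120 N. Pads are 22 mm wide; open, the fingers measure 114 mm over their backs; the gripper's body (76 mm by 85 mm) begins 54 mm behind the grasp point. The pads swing forward as they close: fully open they stand 13 mm farther back than shut.
Start: joints at [1.069, 0.286, 1.577, -0, 1.279, -0.15], TCP at [0.233, 0.634, 0.256] pointing down, gripper open.
Joint ranges: [-2.77, 2.77], [-0.9, 2.22], [0.21, 2.48], [-1.53, 4.67], [0.24, 2.81], [-2.84, 2.84]. Speed limits (rad/s): [2.79, 2.79, 3.14, 3.14, 3.14, 3.14].

INTERFACE

Orientations are given as a unit quaternion [x, y, z, w].
In Python, from plant import ctrl, viewer, workorder gives the robot as it stands.
- The arm moves only by the tool drive_tool, never from a script. Its argument "deltas" is a list of rows, each an object of numbers: "dx", "dy", "dz": the shift along the world's x, y, z in m; "rx", "ry", "rz": the turn, a rotation vector about the world's x, y, z in degrees; "jaw": the finger opening in m, from 0 to 0.0854. In form: [{"dx": .., "dy": .., "dz": .., "rx": .., "ry": .., "rz": .., "jaw": ..}, ...]. A call has 1 to 20 rows; each row shifts and turns the commanded pose from where the row before left it; what a row does not reach is not made up. A row lasts 1/8 s, in which the tool goes at most 62.5 mm and 10.7 degrees, less where a joint would pass 70% of its speed; a pose out of reach is approached as far as the arm can. A call with a gripper value outside its range is refused whole. The fingers move at their own pace and stop on an object; "squeeze" is the grip in N (left out, the last holds). Time passes only in rows, so rows that do not move let the fingers close. It gives the time, the measured TCP pose, the force and the opening at its end, in the units of the state.
- ctrl.get_state(): the state, without advancing time (a new reading comes with each control period).
- viewer.read_camera(name): name is "scene" or "top"; returns the picture (480x640x3 uint8, red, green, blue); there is no depth.
- viewer.camera_info(name): a dict with "K" (3x3 intrinsics, pixels), "R" (3x3) and "t" (3): a world point X has camera coordinates R X + t. Camera axes: x right, y down, z forward; pixel columns grow to the right and rows downward; lengths in m; the calibration is good to about 2 mm. A picture is of the moment at which its call begins. camera_info takes no time and is no camera call.
- workorder.sign_off(): hands the job in, once; it reports no verdict.
The state is a dict: "time": time; "qpos": joint angles; "dq": joint speeds; "joint_efforts": joint torques, N m; "eef_pos": TCP position; "tcp_rot": TCP orientation; "contact_force": force on the tool from outside, world axes, zero at the start; "wrist_torque": the same for the moment, N m; "opening": opening from 0.0 (shut) to 1.0 (fully open).
Only numpy, scipy, OpenCV 4.12 (cv2) and the standard library are available. Lean on these libraries where they do the work, as an engineer would, in place of code of your own. Each camera call takes 0.05 s, during which the arm holds its last target. There are 200 camera calls.

TASK

Put the steel doming block (the one with round hollows in its top) hollows up into the open mouth of the bench holder's channel, either end first, and push it along past the sprung pawl, against the spring plunger, until the pawl clicks shut behind it and keeps it there. Push gently, by feel: never press on the plunger with more than about 25 N, then let go. Leave the plain block and everything else on the bench where it is.

Things in the scene. Friction and masses are not known exactly. Their poses are not given: they have to be found in the camera images.
- block_center (a point): Centre of the doming block, half-way up: a loose steel block 56 (x) x 40 (y) x 38 (z) mm, about 0.5 kg, with one round hollow 26 mm wide and two 10 mm wide, 10 mm deep, in its top. x is its long axis; z up. Standing on the bench its centre is 19 mm up. Grasp it across the 40 mm width, fingertips no deeper than 18 mm below its top when it goes in the holder. It works either end first.
- holder: Bench holder fixed to the bench: steel plate 300 (x) x 110 (y) x 8 mm, origin at its underside's centre. A channel runs along its x axis at y = 0; push the block towards +x. Rails 42 mm apart inside, x = -85 to +95 mm, are 16 mm high above the underside. In the channel the block's centre is 27 mm above the underside. Keep fingertips 27 mm or more above it: clear of rails and pawl.
- mouth (a point): Middle of the channel's open mouth, on the plate's top (8 mm up), at x = -108 mm of the holder. From here the rails' flared ends narrow from about 58 mm to 42 mm over 23 mm. Behind it towards -x lie 42 mm of bare plate to set the block down on. The block touches no pawl until its centre is 35 mm inside the mouth. A held block pressed down on the plate drags.
- channel_end (a point): Point in the channel's midline, 30 mm up, at x = +95 mm. About here a crosspiece 46 mm high carries a spring plunger facing the block. It and the pawl sit on a carriage clamped at another depth each time, not measured: the latched block's centre is 45 to 85 mm short of this point. The plunger yields at 3 N/mm for 20 mm; it is met 3 mm before the latched position.
- pawl (a joint): Sprung pawl on the channel's +y side, 16 to 24 mm up: steel finger 33 mm long on an upright pin. rad: 0 = sprung in, 8 mm into the block's path; the passing block swings it out to about 0.25; it snaps to 0 behind the block's rear face. The block must go 1 to 2 mm past its latched position to click: push there about 13 N of spring plus 2 to 7 N of friction and pawl; then the pawl holds it.
- plain_center (a point): Centre of the plain bench block, half-way up: same size and steel as the doming block but no hollows. Leave it alone.
- dish: White bowl, 90 mm across, 22 mm high; origin centre of underside. Bystander.
- tweezers: Steel tweezers lying flat, 150 mm long along x, 12 mm wide, 6 mm high; origin at mid-length. Bystander.
- hammer: Hammer lying along x, 240 mm long. Bystander.
- jar: Jar, 56 mm across, 65 mm high; origin centre of underside. Bystander.
- setting_a: Brass ring setting, 26 mm across, 7 mm high. Bystander.
- setting_b: Brass ring setting, 22 mm across, 6 mm high. Bystander.
Mind the look-alikes: they are no part of the job. Leave any black or red look-alike of the part that bears block_center alone.

How it is judged:
On the way:
1. the doming block, down in the channel, is swinging the pawl aside (value of joint pawl above 0.15 rad and z of block_center in the frame of holder below 0.033 m and y of block_center in the frame of holder between -0.004 and 0.004 m and x of block_center in the frame of holder below 0.06 m and angle between the x axis of block_center and the x axis of holder, either way round below 0.1 rad), for 0.1 s.
At the end, for the whole second after the job is handed in: The doming block lies flat in the channel (centre within 4 mm of its midline, 24 to 30 mm above the holder's underside, tilt under 0.06 rad), hollows up, its centre between 3 and 60 mm beyond the holder's middle, at rest, with the pawl shut behind it (under 0.06 rad) (value of joint pawl below 0.06 rad and x of block_center in the frame of holder between 0.003 and 0.06 m and y of block_center in the frame of holder between -0.004 and 0.004 m and z of block_center in the frame of holder between 0.024 and 0.03 m and angle between block_center's own z axis and vertical below 0.06 rad and linear speed of block below 0.01 m/s); the robot touches nothing.
It fails at once if the spring plunger is pressed with more than 26 N (contact force between plunger and anything else above 26 N).
It fails at once if the plain block is moved more than 15 mm (distance of plain_center from where it was at the start of the episode above 0.015 m).
It fails at once if the bowl, tweezers, hammer, jar or a brass setting is moved more than 20 mm (distance of any of dish, tweezers, hammer, jar, setting_a, setting_b from where it was at the start of the episode above 0.02 m).
It also fails if it takes over 53 s, if anything falls off the work surface, if the arm or the gripper's body presses on something with over 40 N, if the wrist force passes 120 N, or if a joint passes its speed limit or range.

## Working session

There is one attempt and no reset: what is moved stays moved. The work goes in short steps, Python scripts to look and compute and a tool call to move; the robot and the scene stay as the last step left them, time stands still between calls to the robot, and variables do not carry over. Pictures are saved under pics/ and viewed, and the job is handed in when it is done.

Besides the shell and the picture viewer there is one more tool, called after "Emit:" in YAML: its name, and indented under it one key for each argument. drive_tool: Moves the arm, as the interface text tells. Its arguments: {"type":"object","properties":{"deltas":{"type":"array"},"squeeze":{"type":"number"}},"required":["deltas"]}

```bash
ls; mkdir -p pics; python3 - <<'E'
from plant import ctrl, viewer, workorder
import cv2
for n in("scene","top"):
    cv2.imwrite(f"pics/{n}0.png",viewer.read_camera(n)[:,:,::-1]); i=viewer.camera_info(n); print(n,i)
print(ctrl.get_state(), ctrl.tips_ahead)
E
```

```text
pics
scene {'K': array([[501.81408245,   0.        , 320.70494144],
       [  0.        , 501.81408245, 236.89942862],
       [  0.        ,   0.        ,   1.        ]]), 'R': array([[ 0.85383564,  0.52053177, -0.00337232],
       [ 0.3702527 , -0.61185902, -0.69895742],
       [-0.36589293,  0.59554615, -0.71515533]]), 't': array([-0.46004281, -0.16009103,  1.40838497])}
top {'K': array([[510.05225166,   0.        , 312.50484213],
       [  0.        , 510.05225166, 240.92232814],
       [  0.        ,   0.        ,   1.        ]]), 'R': array([[-0.01028393, -0.99990784,  0.00886269],
       [-0.99810939,  0.00972753, -0.06068786],
       [ 0.06059606, -0.00947004, -0.99811745]]), 't': array([-0.0184885 ,  0.53481744,  1.18102122])}
{'time': 0.1, 'qpos': array([ 1.06900828e+00,  2.87091630e-01,  1.57806623e+00,  3.93164756e-05,
        1.27859871e+00, -1.49988161e-01]), 'dq': array([-0.00068904, -0.0019455 , -0.00299586,  0.00126884, -0.00270094,
        0.00075611]), 'joint_efforts': array([ 1.33530026e-03, -4.07291973e+01, -2.93700564e+01, -9.29920111e-05,
        3.34487857e-03,  1.30262836e-05]), 'eef_pos': array([0.23228439, 0.63318413, 0.25505645]), 'tcp_rot': array([ 1.74999755e-01,  9.84567882e-01, -1.01898535e-03, -3.64217210e-04]), 'contact_force': array([-0.3809612 , -0.54125496,  0.60281348]), 'wrist_torque': array([ 0.02656943, -0.03888334, -0.00836508]), 'opening': 0.9997852160980517} 0.025
```

View pics/scene0.png

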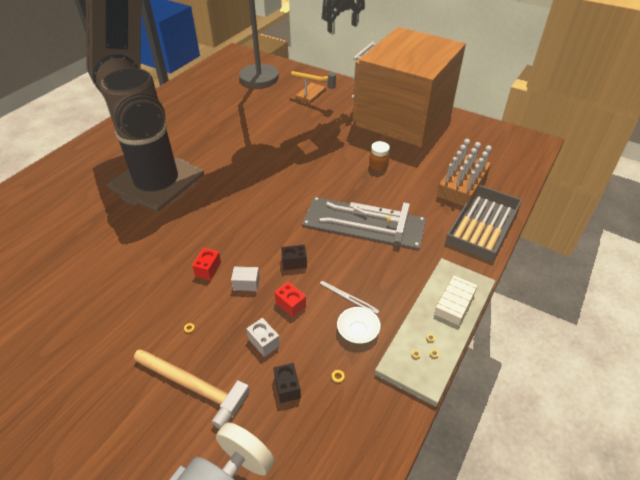

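View pics/top0.png

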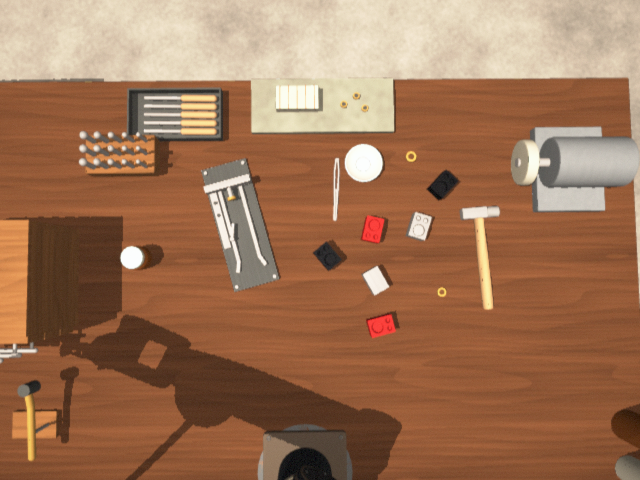

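The top view shows the candidates, in top pixels: grey block with hollows (420,226), plain grey block (376,280), red look-alikes (374,229) and (382,325), and black ones (328,256) and (443,185). I choose the grey one with hollows, at (420,226) in top and (263,337) in scene. The holder runs from (254,285), its mouth end, to (228,170). Next I'll take close crops.

```bash
python3 - <<'E'
import cv2,numpy as np
t=cv2.imread("pics/top0.png");s=cv2.imread("pics/scene0.png")
z=lambda im,x,y,w,h,k:cv2.resize(im[y:y+h,x:x+w],None,fx=k,fy=k,interpolation=cv2.INTER_CUBIC)
a=z(t,395,200,50,50,6);b=z(s,238,312,50,50,6)
cv2.imwrite("pics/blk.png",np.hstack([a,b]))
cv2.imwrite("pics/hold.png",np.hstack([z(t,190,150,100,145,4),cv2.resize(z(s,295,185,140,70,2.8),(392,580)) ]) if 0 else z(t,190,150,100,145,4))
cv2.imwrite("pics/hold_s.png",z(s,295,185,140,70,5.5))
E
```

```text
(no output)
```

View pics/blk.png

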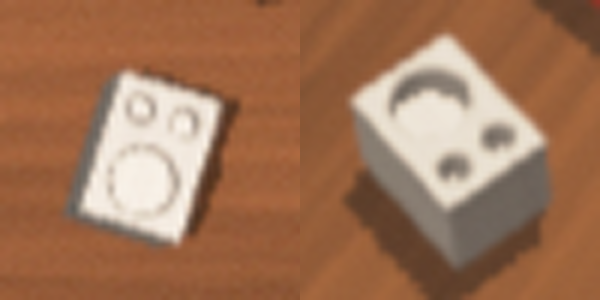

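View pics/hold.png

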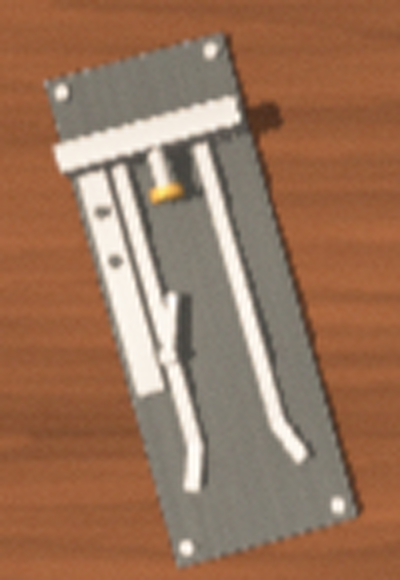

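View pics/hold_s.png

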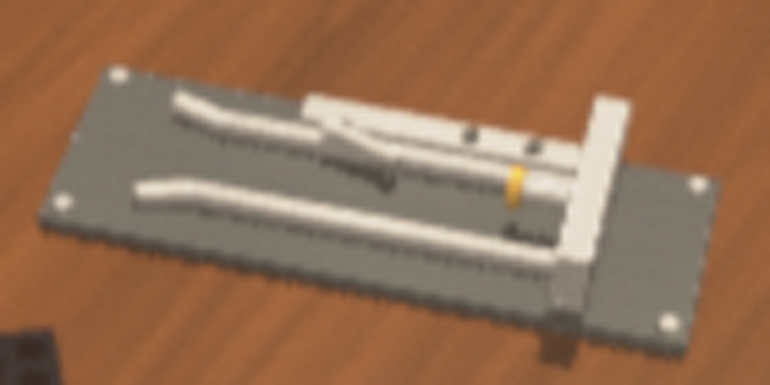

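The crops confirm that the grey block has one large and two small hollows. Its small-hollow end points up the picture. Next I'll measure by triangulation.

```bash
cat > h.py <<'E'
import cv2,numpy as np
from plant import ctrl, viewer, workorder
CI={n:viewer.camera_info(n) for n in("scene","top")}
def ray(n,p):
    c=CI[n];d=c["R"].T@np.linalg.inv(c["K"])@np.array([p[0],p[1],1.]);return -c["R"].T@c["t"],d
def plane(n,p,z):
    o,d=ray(n,p);return o+d*(z-o[2])/d[2]
def tri(pt,ps):
    P=[CI[n]["K"]@np.c_[CI[n]["R"],CI[n]["t"]] for n in("top","scene")]
    X=cv2.triangulatePoints(P[0],P[1],np.array(pt,float).reshape(2,1),np.array(ps,float).reshape(2,1));return (X[:3]/X[3]).ravel()
def proj(n,X):
    c=CI[n];q=c["K"]@(c["R"]@np.array(X)+c["t"]);return q[:2]/q[2]
def snap(name,tag):
    im=viewer.read_camera(name)[:,:,::-1].copy();cv2.imwrite(f"pics/{name}_{tag}.png",im);return im
def quad(im,c,r=26,k=6,th=None):
    """corners of the bright top face round c, original pixels"""
    x,y=int(c[0]-r),int(c[1]-r);g=cv2.resize(im[y:y+2*r,x:x+2*r],None,fx=k,fy=k,interpolation=cv2.INTER_CUBIC)
    v=g.min(axis=2);th=th or cv2.threshold(v,0,255,cv2.THRESH_OTSU)[0];m=(v>th).astype(np.uint8)
    cs,_=cv2.findContours(m,cv2.RETR_EXTERNAL,cv2.CHAIN_APPROX_NONE);h=cv2.convexHull(max(cs,key=cv2.contourArea))
    for e in np.arange(.02,.12,.005):
        q=cv2.approxPolyDP(h,e*cv2.arcLength(h,True),True)
        if len(q)==4:break
    return (q.reshape(-1,2)+.5)/k-.5+[x,y]
def screw(im,c,r=4):
    x,y=int(round(c[0]))-r,int(round(c[1]))-r;g=im[y:y+2*r+1,x:x+2*r+1].min(axis=2).astype(float)
    w=np.clip(g-150,0,None);ys,xs=np.mgrid[:2*r+1,:2*r+1];return np.array([(w*xs).sum()/w.sum()+x,(w*ys).sum()/w.sum()+y])
E
python3 - <<'E'
from h import *
t=cv2.imread("pics/top0.png");s=cv2.imread("pics/scene0.png")
qt=quad(t,(420,226),th=170);qs=quad(s,(263,337),th=160)
print(qt.round(1).tolist(),qs.round(1).tolist())
X=[]
for p in qt:
    e=proj("scene",plane("top",p,.038)); j=np.argmin(np.linalg.norm(qs-e,axis=1)); X.append(tri(p,qs[j]));print("blk",X[-1].round(4),np.linalg.norm(qs[j]-e).round(2))
P=np.array([plane("top",p,.038) for p in qt]);r=cv2.minAreaRect((P[:,:2]*1000).astype(np.float32));print("top ctr",P.mean(0),r,"tri",np.mean(X,0),"scene",np.mean([plane("scene",p,.038) for p in qs],0))
for q in(P,np.array(X)):
    print("edges",[(np.linalg.norm(e[:2])*1000).round(1) for e in np.roll(q,-1,0)-q],[np.degrees(np.arctan2(e[1],e[0])).round(1) for e in np.roll(q,-1,0)-q])
st=[(62,92),(210,50),(338,505),(187,548)];ss=[(699,184),(670,322),(63,202),(119,75)]
# far +y, far -y, near -y, near +y ; scene: near +y=(119,75), near -y=(63,202), far +y=(699,184), far -y=(670,322)
S=[]
for a,b in zip(st,ss):
    a=screw(t,(a[0]/4+190,a[1]/4+150));b=screw(s,(b[0]/5.5+295,b[1]/5.5+185));S.append(tri(a,b));print("screw",a.round(1),b.round(1),S[-1].round(4),plane("top",a,.009).round(4),plane("scene",b,.009).round(4))
S=np.array(S);print("holder ctr",S.mean(0),"yaw",[np.degrees(np.arctan2(*(S[i]-S[j])[1::-1])).round(2) for i,j in((0,3),(1,2))], np.linalg.norm(S[0]-S[3]),np.linalg.norm(S[0]-S[1]))
E
```

```text
[[415.2, 212.1], [430.8, 217.2], [423.9, 239.4], [408.4, 234.1]] [[261.6, 317.9], [277.8, 334.8], [262.2, 345.9], [246.8, 328.4]]
blk [ 0.5981 -0.2626  0.0368] 0.46
blk [ 0.5859 -0.2988  0.0349] 1.23
blk [ 0.5345 -0.2818  0.0345] 1.29
blk [ 0.5466 -0.246   0.0367] 0.72
top ctr [ 0.56617146 -0.27172629  0.038     ] ((566.0879516601562, -271.70098876953125), (37.78144836425781, 54.49833679199219), 71.57904815673828) tri [ 0.56628325 -0.27230873  0.03571951] scene [ 0.56726962 -0.27347762  0.038     ]
edges [np.float64(37.8), np.float64(54.1), np.float64(37.8), np.float64(53.7)] [np.float64(-109.1), np.float64(161.6), np.float64(70.4), np.float64(-18.4)]
edges [np.float64(38.2), np.float64(54.1), np.float64(37.8), np.float64(54.1)] [np.float64(-108.6), np.float64(161.6), np.float64(71.3), np.float64(-17.9)]
screw [204.9 172.6] [421.5 218.1] [0.7002 0.2302 0.0092] [0.7003 0.2302 0.009 ] [0.7001 0.2304 0.009 ]
screw [242.1 162.1] [416.2 243.2] [0.7246 0.1418 0.0088] [0.7246 0.1418 0.009 ] [0.7247 0.1416 0.009 ]
screw [274.  275.9] [305.9 221.3] [0.4536 0.0675 0.0091] [0.4536 0.0675 0.009 ] [0.4536 0.0675 0.009 ]
screw [236.1 286.5] [316.1 198.1] [0.4295 0.1562 0.0095] [0.4297 0.1564 0.009 ] [0.429  0.1566 0.009 ]
holder ctr [0.57699199 0.14892112 0.00915721] yaw [np.float64(15.28), np.float64(15.35)] 0.2806098348566794 0.09166394024629144
```

Emit:
drive_tool:
  deltas:
    - {"dx": 0.03,"dy": -0.05,"jaw": 0.06}
    - {"dx": 0.03,"dy": -0.05,"jaw": 0.06}
    - {"dx": 0.03,"dy": -0.05,"jaw": 0.06}
    - {"dx": 0.03,"dy": -0.05,"jaw": 0.06}
    - {"dx": 0.03,"dy": -0.05,"jaw": 0.06}
    - {"dx": 0.03,"dy": -0.05,"jaw": 0.06}
    - {"dx": 0.03,"dy": -0.05,"jaw": 0.06}
    - {"dx": 0.03,"dy": -0.05,"jaw": 0.06}
    - {"dx": 0.0094,"dy": -0.0505,"dz": -0.0125,"rz": 0.18}
    - {"dx": 0.0094,"dy": -0.0505,"dz": -0.0125,"rz": 0.18}
    - {"dx": 0.0094,"dy": -0.0505,"dz": -0.0125,"rz": 0.18}
    - {"dx": 0.0094,"dy": -0.0505,"dz": -0.0125,"rz": 0.18}
    - {"dx": 0.0094,"dy": -0.0505,"dz": -0.0125,"rz": 0.18}
    - {"dx": 0.0094,"dy": -0.0505,"dz": -0.0125,"rz": 0.18}
    - {"dx": 0.0094,"dy": -0.0505,"dz": -0.0125,"rz": 0.18}
    - {"dx": 0.0094,"dy": -0.0505,"dz": -0.0125,"rz": 0.18}
    - {"dx": 0.0094,"dy": -0.0505,"dz": -0.0125,"rz": 0.18}
    - {"dx": 0.0094,"dy": -0.0505,"dz": -0.0125,"rz": 0.18}
    - {}
    - {}
  squeeze: 50

```text
schema error: expected keys dx, dy, dz, rx, ry, rz, jaw
```

```bash
python3 - <<'E'
from h import *
s=snap("scene","a");t=snap("top","a");st=ctrl.get_state();p=st["eef_pos"];print(p,st["opening"],ctrl.tips_ahead,st["contact_force"])
a,b=proj("scene",p),proj("top",p);print(a,b,[proj("scene",p-[0,0,d]).round(1) for d in(.02,.025,.034)])
c=lambda im,q:cv2.resize(cv2.getRectSubPix(im,(100,100),tuple(map(float,q))),None,fx=4,fy=4,interpolation=cv2.INTER_CUBIC)
cv2.imwrite("pics/a2.png",np.hstack([c(s,a),c(t,b)]))
E
```

```text
[0.23238735 0.63333336 0.25542107] 1.0020887914669607 0.025 [ 1.10632247 -0.15152517 -0.52658766]
[342.91710416  25.28358388] [-43.4255946  401.18871441] [array([342.7,  31.8]), array([342.7,  33.5]), array([342.6,  36.4])]
```

View pics/a2.png

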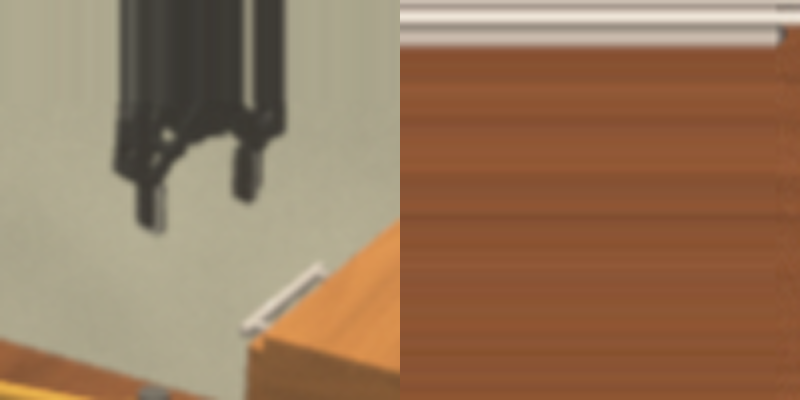

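All keys are needed in each row. The picture also shows the open fingertips only about 12 mm ahead of the TCP, so the 25 mm figure is for shut jaws.

Emit:
drive_tool:
  deltas:
    - {"dx": 0.03,"dy": -0.05,"dz": 0,"rx": 0,"ry": 0,"rz": 0,"jaw": 0.06}
    - {"dx": 0.03,"dy": -0.05,"dz": 0,"rx": 0,"ry": 0,"rz": 0,"jaw": 0.06}
    - {"dx": 0.03,"dy": -0.05,"dz": 0,"rx": 0,"ry": 0,"rz": 0,"jaw": 0.06}
    - {"dx": 0.03,"dy": -0.05,"dz": 0,"rx": 0,"ry": 0,"rz": 0,"jaw": 0.06}
    - {"dx": 0.03,"dy": -0.05,"dz": 0,"rx": 0,"ry": 0,"rz": 0,"jaw": 0.06}
    - {"dx": 0.03,"dy": -0.05,"dz": 0,"rx": 0,"ry": 0,"rz": 0,"jaw": 0.06}
    - {"dx": 0.03,"dy": -0.05,"dz": 0,"rx": 0,"ry": 0,"rz": 0,"jaw": 0.06}
    - {"dx": 0.03,"dy": -0.05,"dz": 0,"rx": 0,"ry": 0,"rz": 0,"jaw": 0.06}
    - {"dx": 0.0094,"dy": -0.0505,"dz": -0.0125,"rx": 0,"ry": 0,"rz": 0.18,"jaw": 0.06}
    - {"dx": 0.0094,"dy": -0.0505,"dz": -0.0125,"rx": 0,"ry": 0,"rz": 0.18,"jaw": 0.06}
    - {"dx": 0.0094,"dy": -0.0505,"dz": -0.0125,"rx": 0,"ry": 0,"rz": 0.18,"jaw": 0.06}
    - {"dx": 0.0094,"dy": -0.0505,"dz": -0.0125,"rx": 0,"ry": 0,"rz": 0.18,"jaw": 0.06}
    - {"dx": 0.0094,"dy": -0.0505,"dz": -0.0125,"rx": 0,"ry": 0,"rz": 0.18,"jaw": 0.06}
    - {"dx": 0.0094,"dy": -0.0505,"dz": -0.0125,"rx": 0,"ry": 0,"rz": 0.18,"jaw": 0.06}
    - {"dx": 0.0094,"dy": -0.0505,"dz": -0.0125,"rx": 0,"ry": 0,"rz": 0.18,"jaw": 0.06}
    - {"dx": 0.0094,"dy": -0.0505,"dz": -0.0125,"rx": 0,"ry": 0,"rz": 0.18,"jaw": 0.06}
    - {"dx": 0.0094,"dy": -0.0505,"dz": -0.0125,"rx": 0,"ry": 0,"rz": 0.18,"jaw": 0.06}
    - {"dx": 0.0094,"dy": -0.0505,"dz": -0.0125,"rx": 0,"ry": 0,"rz": 0.18,"jaw": 0.06}
    - {"dx": 0,"dy": 0,"dz": 0,"rx": 0,"ry": 0,"rz": 0,"jaw": 0.06}
    - {"dx": 0,"dy": 0,"dz": 0,"rx": 0,"ry": 0,"rz": 0,"jaw": 0.06}
  squeeze: 50

```text
time: 2.7
eef_pos: [0.5662, -0.2709, 0.1309]
tcp_rot: [0.16, 0.987, 0.0, -0.001]
contact_force: [0.1, -0.5, 0.2]
opening: 0.698
```

```bash
python3 - <<'E'
from h import *
s=snap("scene","b");st=ctrl.get_state();p=st["eef_pos"];print(p,st["tcp_rot"],st["opening"],st["contact_force"],st["time"])
a=proj("scene",p);print(a,[proj("scene",p-[0,0,d]).round(1) for d in(.02,.025,.034)])
c=lambda im,q:cv2.resize(cv2.getRectSubPix(im,(120,120),tuple(map(float,q))),None,fx=5,fy=5,interpolation=cv2.INTER_CUBIC)
cv2.imwrite("pics/b2.png",c(s,a+[0,20]))
E
```

```text
[ 0.56642221 -0.27032471  0.1313189 ] [ 1.59217658e-01  9.87243448e-01  2.60046326e-04 -2.09376553e-04] 0.7008025016311589 [ 0.03280344  0.35368483 -0.65946702] 2.75
[258.35581081 302.25861799] [array([259.3, 308.6]), array([259.6, 310.1]), array([260. , 312.9])]
```

View pics/b2.png

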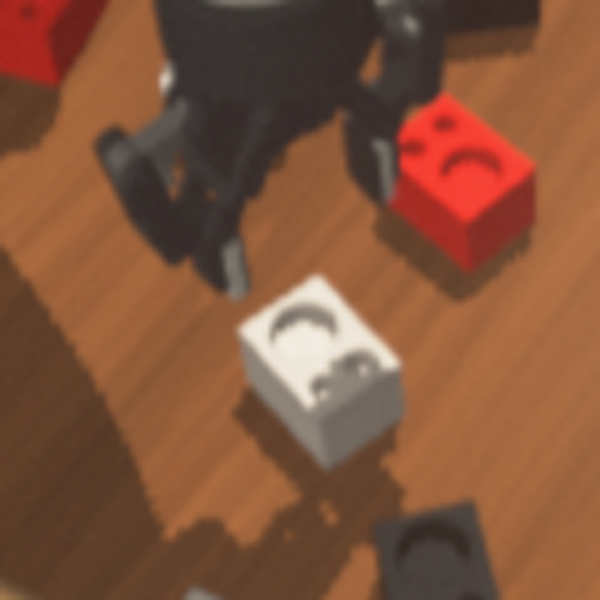

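Tool is above the block with jaws at 71.7° (needed 71.6°), and the space on both sides is free. Descending to grasp.

Emit:
drive_tool:
  deltas:
    - {"dx": 0,"dy": -0.0015,"dz": -0.025,"rx": 0,"ry": 0,"rz": 0,"jaw": 0.06}
    - {"dx": 0,"dy": 0,"dz": -0.025,"rx": 0,"ry": 0,"rz": 0,"jaw": 0.06}
    - {"dx": 0,"dy": 0,"dz": -0.025,"rx": 0,"ry": 0,"rz": 0,"jaw": 0.06}
    - {"dx": 0,"dy": 0,"dz": -0.012,"rx": 0,"ry": 0,"rz": 0,"jaw": 0.06}
    - {"dx": 0,"dy": 0,"dz": 0,"rx": 0,"ry": 0,"rz": 0,"jaw": 0.06}
    - {"dx": 0,"dy": 0,"dz": 0,"rx": 0,"ry": 0,"rz": 0,"jaw": 0.03}
    - {"dx": 0,"dy": 0,"dz": 0,"rx": 0,"ry": 0,"rz": 0,"jaw": 0.03}
    - {"dx": 0,"dy": 0,"dz": 0,"rx": 0,"ry": 0,"rz": 0,"jaw": 0.03}
    - {"dx": 0,"dy": 0,"dz": 0,"rx": 0,"ry": 0,"rz": 0,"jaw": 0.03}
    - {"dx": 0,"dy": 0,"dz": 0,"rx": 0,"ry": 0,"rz": 0,"jaw": 0.03}
  squeeze: 50

```text
time: 4.0
eef_pos: [0.5677, -0.2733, 0.0462]
tcp_rot: [0.16, 0.987, -0.0, 0.001]
contact_force: [0.9, 1.8, 6.6]
opening: 0.455
```

Emit:
drive_tool:
  deltas:
    - {"dx": 0,"dy": 0,"dz": 0.02,"rx": 0,"ry": 0,"rz": 0,"jaw": 0.03}
    - {"dx": 0,"dy": 0,"dz": 0.04,"rx": 0,"ry": 0,"rz": 0,"jaw": 0.03}
    - {"dx": 0,"dy": 0,"dz": 0.04,"rx": 0,"ry": 0,"rz": 0,"jaw": 0.03}
    - {"dx": 0,"dy": 0,"dz": 0,"rx": 0,"ry": 0,"rz": 0,"jaw": 0.03}

```text
time: 4.5
eef_pos: [0.5682, -0.2743, 0.1482]
tcp_rot: [0.16, 0.987, -0.002, 0.004]
contact_force: [0.3, -0.1, -5.3]
opening: 0.452
```

```bash
python3 - <<'E'
from h import *
s=snap("scene","c");st=ctrl.get_state();p=st["eef_pos"];print(p,st["tcp_rot"],st["opening"],st["contact_force"],st["time"],ctrl.tips_ahead)
a=proj("scene",p);print(a)
c=lambda im,q:cv2.resize(cv2.getRectSubPix(im,(80,80),tuple(map(float,q))),None,fx=7.5,fy=7.5,interpolation=cv2.INTER_CUBIC)
cv2.imwrite("pics/c2.png",c(s,a+[0,5]))
E
```

```text
[ 0.56669407 -0.27317609  0.14514334] [ 1.59570066e-01  9.87185970e-01 -5.94556041e-04  9.49302607e-04] 0.4577666336515536 [-0.17888645  0.62802055 -7.00647696] 4.55 0.025
[256.87892357 298.87814771]
```

View pics/c2.png

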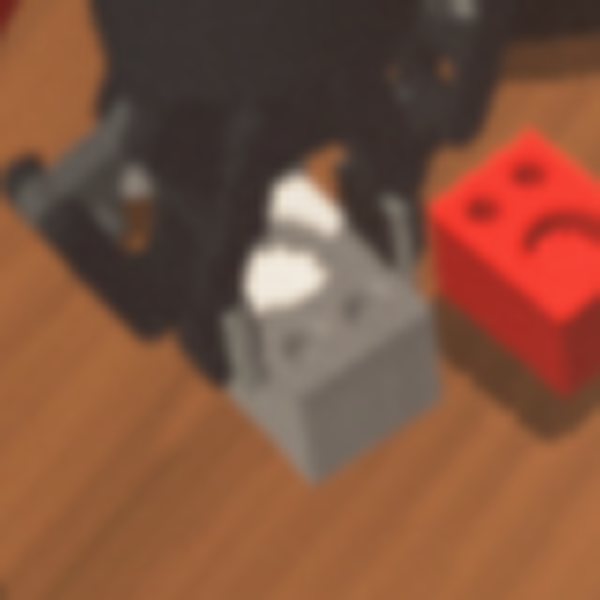

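Block held level with both pads on its sides, tips about 16 mm below its top; nothing else touched. Carrying it to the mouth and turning.

Emit:
drive_tool:
  deltas:
    - {"dx": -0.0094,"dy": 0.0324,"dz": 0,"rx": 0,"ry": 0,"rz": 2.8,"jaw": 0.03}
    - {"dx": -0.0094,"dy": 0.0324,"dz": 0,"rx": 0,"ry": 0,"rz": 2.8,"jaw": 0.03}
    - {"dx": -0.0094,"dy": 0.0324,"dz": 0,"rx": 0,"ry": 0,"rz": 2.8,"jaw": 0.03}
    - {"dx": -0.0094,"dy": 0.0324,"dz": 0,"rx": 0,"ry": 0,"rz": 2.8,"jaw": 0.03}
    - {"dx": -0.0094,"dy": 0.0324,"dz": 0,"rx": 0,"ry": 0,"rz": 2.8,"jaw": 0.03}
    - {"dx": -0.0094,"dy": 0.0324,"dz": 0,"rx": 0,"ry": 0,"rz": 2.8,"jaw": 0.03}
    - {"dx": -0.0094,"dy": 0.0324,"dz": 0,"rx": 0,"ry": 0,"rz": 2.8,"jaw": 0.03}
    - {"dx": -0.0094,"dy": 0.0324,"dz": 0,"rx": 0,"ry": 0,"rz": 2.8,"jaw": 0.03}
    - {"dx": -0.0094,"dy": 0.0324,"dz": -0.01,"rx": 0,"ry": 0,"rz": 2.8,"jaw": 0.03}
    - {"dx": -0.0094,"dy": 0.0324,"dz": -0.015,"rx": 0,"ry": 0,"rz": 2.8,"jaw": 0.03}
    - {"dx": -0.0094,"dy": 0.0324,"dz": -0.015,"rx": 0,"ry": 0,"rz": 2.8,"jaw": 0.03}
    - {"dx": -0.0094,"dy": 0.0324,"dz": -0.015,"rx": 0,"ry": 0,"rz": 2.8,"jaw": 0.03}
    - {"dx": 0,"dy": 0,"dz": 0,"rx": 0,"ry": 0,"rz": 0,"jaw": 0.03}
    - {"dx": 0,"dy": 0,"dz": 0,"rx": 0,"ry": 0,"rz": 0,"jaw": 0.03}
    - {"dx": 0,"dy": 0,"dz": 0,"rx": 0,"ry": 0,"rz": 0,"jaw": 0.03}

```text
time: 6.42
eef_pos: [0.454, 0.1153, 0.0892]
tcp_rot: [-0.132, 0.991, -0.0, 0.0]
contact_force: [-1.1, -0.1, -5.1]
opening: 0.454
```

```bash
cat >> h.py <<'E'
from scipy.spatial.transform import Rotation as Ro
H0=np.array([.577,.149,0]);HY=np.radians(15.3)
RH=Ro.from_euler("z",HY).as_matrix()
toH=lambda p:RH.T@(np.array(p)-H0)
def report(tag,n=6):
    P=[];F=[]
    ims=[]
    for i in range(n):
        ims.append(snap("scene" if i%2 else "top",tag));st=ctrl.get_state();P.append(st["eef_pos"]);F.append(RH.T@st["contact_force"])
    R=Ro.from_quat(st["tcp_rot"]).as_matrix();p=np.mean(P,0)
    print("t",round(st["time"],2),"tcp world",p.round(4),"holder",(toH(p)*1000).round(1),"mm; F holder",np.mean(F,0).round(1),"sd",np.std(F,0).round(1),"jaw deg in holder",round(np.degrees(np.arctan2(R[1,1],R[0,1]))-np.degrees(HY),2),"tilt",R[:2,2].round(4),"op",round(st["opening"],3))
    a,b=proj("scene",p-[0,0,.02]),proj("top",p-[0,0,.02])
    c=lambda im,q:cv2.resize(cv2.getRectSubPix(im,(66,66),tuple(map(float,q))),None,fx=6,fy=6,interpolation=cv2.INTER_CUBIC)
    cv2.imwrite(f"pics/{tag}.png",np.hstack([c(ims[-1],a),c(ims[-2],b)]));print("crop centres",a,b)
E
python3 -c "from h import *;report('d')"
```

```text
t 6.72 tcp world [0.4542 0.1154 0.0896] holder [-127.3    0.    89.6] mm; F holder [-0.1  0.1 -5.4] sd [0.4 0.5 0.4] jaw deg in holder 89.9 tilt [ 0.0005 -0.    ] op 0.455
crop centres [315.76112323 192.66176779] [250.68387638 276.06548245]
```

View pics/d.png

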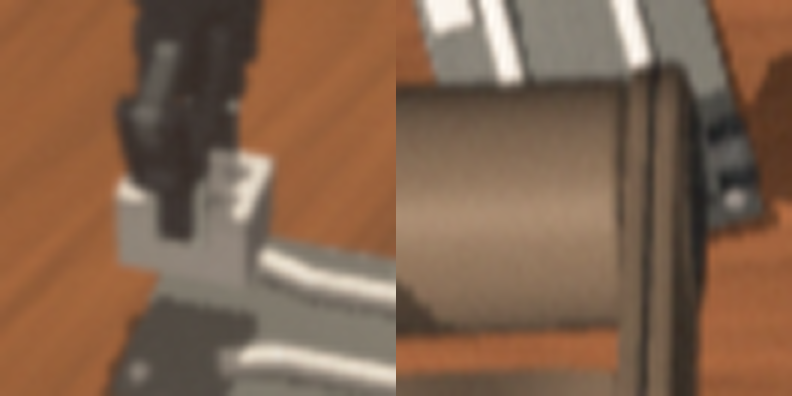

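Block held level and aligned with the channel (jaws 89.9° to it), centred on the midline. Lowering onto the plate in the flare.

Emit:
drive_tool:
  deltas:
    - {"dx": 0,"dy": 0,"dz": -0.02,"rx": 0,"ry": 0,"rz": 0,"jaw": 0.03}
    - {"dx": 0,"dy": 0,"dz": -0.01,"rx": 0,"ry": 0,"rz": 0,"jaw": 0.03}
    - {"dx": 0,"dy": 0,"dz": -0.004,"rx": 0,"ry": 0,"rz": 0,"jaw": 0.03}
    - {"dx": 0,"dy": 0,"dz": 0,"rx": 0,"ry": 0,"rz": 0,"jaw": 0.03}

```text
time: 7.22
eef_pos: [0.4538, 0.116, 0.0553]
tcp_rot: [-0.133, 0.991, 0.0, -0.0]
contact_force: [-0.6, -0.3, -5.5]
opening: 0.452
```

```bash
python3 -c "from h import *;report('e')"
```

```text
t 7.53 tcp world [0.4542 0.116  0.0558] holder [-127.1    0.6   55.8] mm; F holder [-0.1  0.2 -5.6] sd [0.6 0.6 0.6] jaw deg in holder 89.95 tilt [0.001 0.   ] op 0.451
crop centres [316.03467154 202.58020869] [252.07474146 275.92932821]
```

View pics/e.png

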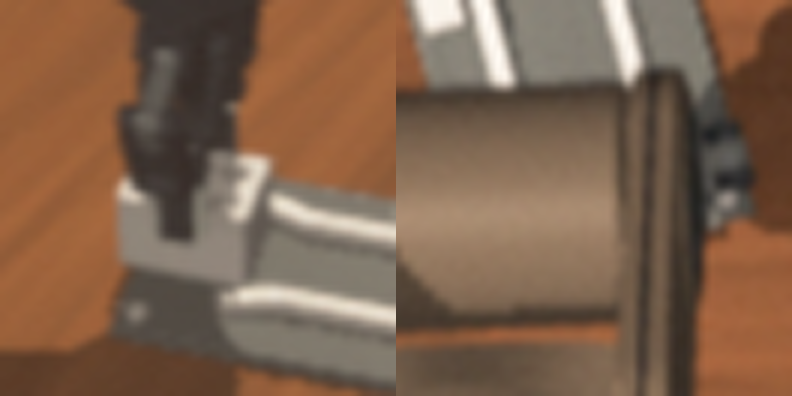

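Emit:
drive_tool:
  deltas:
    - {"dx": 0,"dy": 0,"dz": -0.001,"rx": 0,"ry": 0,"rz": 0,"jaw": 0.03}
    - {"dx": 0,"dy": 0,"dz": 0,"rx": 0,"ry": 0,"rz": 0,"jaw": 0.03}

```text
time: 7.78
eef_pos: [0.4537, 0.116, 0.0543]
tcp_rot: [-0.133, 0.991, 0.0, -0.0]
contact_force: [-0.3, 0.6, -5.8]
opening: 0.455
```

Emit:
drive_tool:
  deltas:
    - {"dx": 0,"dy": 0,"dz": -0.001,"rx": 0,"ry": 0,"rz": 0,"jaw": 0.03}
    - {"dx": 0,"dy": 0,"dz": 0,"rx": 0,"ry": 0,"rz": 0,"jaw": 0.03}

```text
time: 8.02
eef_pos: [0.4538, 0.116, 0.0541]
tcp_rot: [-0.133, 0.991, -0.0, -0.0]
contact_force: [-4.7, -0.6, 5.2]
opening: 0.452
```

Emit:
drive_tool:
  deltas:
    - {"dx": 0,"dy": 0,"dz": -0.001,"rx": 0,"ry": 0,"rz": 0,"jaw": 0.03}
    - {"dx": 0,"dy": 0,"dz": 0,"rx": 0,"ry": 0,"rz": 0,"jaw": 0.03}

```text
time: 8.28
eef_pos: [0.4538, 0.116, 0.0541]
tcp_rot: [-0.133, 0.991, -0.0, -0.001]
contact_force: [-8.9, -0.1, 14.0]
opening: 0.452
```

Contact at TCP z ≈ 0.054 (block on the plate). I'll take the weight off and slide in to before the pawl.

Emit:
drive_tool:
  deltas:
    - {"dx": 0,"dy": 0,"dz": 0.002,"rx": 0,"ry": 0,"rz": 0,"jaw": 0.03}
    - {"dx": 0.00495,"dy": 0.0008,"dz": 0,"rx": 0,"ry": 0,"rz": 0,"jaw": 0.03}
    - {"dx": 0.0048,"dy": 0.0013,"dz": 0,"rx": 0,"ry": 0,"rz": 0,"jaw": 0.03}
    - {"dx": 0.0048,"dy": 0.0013,"dz": 0,"rx": 0,"ry": 0,"rz": 0,"jaw": 0.03}
    - {"dx": 0,"dy": 0,"dz": 0,"rx": 0,"ry": 0,"rz": 0,"jaw": 0.03}

```text
time: 8.9
eef_pos: [0.4693, 0.1195, 0.0541]
tcp_rot: [-0.133, 0.991, -0.0, 0.001]
contact_force: [2.0, 1.3, -3.3]
opening: 0.452
```

Emit:
drive_tool:
  deltas:
    - {"dx": 0.0048,"dy": 0.0013,"dz": 0,"rx": 0,"ry": 0,"rz": 0,"jaw": 0.03}
    - {"dx": 0.0048,"dy": 0.0013,"dz": 0,"rx": 0,"ry": 0,"rz": 0,"jaw": 0.03}
    - {"dx": 0,"dy": 0,"dz": 0,"rx": 0,"ry": 0,"rz": 0,"jaw": 0.03}

```text
time: 9.28
eef_pos: [0.4785, 0.1221, 0.0542]
tcp_rot: [-0.133, 0.991, 0.0, 0.001]
contact_force: [1.1, 0.4, -4.8]
opening: 0.456
```

```bash
python3 -c "from h import *;report('f')"
```

```text
t 9.57 tcp world [0.478  0.122  0.0542] holder [-1.026e+02  1.000e-01  5.420e+01] mm; F holder [ 0.   0.3 -5.1] sd [0.5 0.4 0.4] jaw deg in holder 89.94 tilt [-0.0001  0.    ] op 0.454
crop centres [325.20258807 204.93211738] [249.50695162 265.59571447]
```

View pics/f.png

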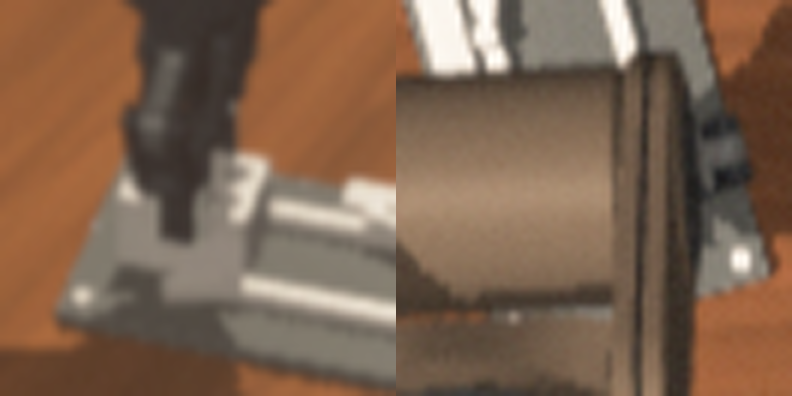

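Block's front is inside the parallel rails with no side force. Continuing.

Emit:
drive_tool:
  deltas:
    - {"dx": 0.0048,"dy": 0.0013,"dz": 0,"rx": 0,"ry": 0,"rz": 0,"jaw": 0.03}
    - {"dx": 0.0048,"dy": 0.0013,"dz": 0,"rx": 0,"ry": 0,"rz": 0,"jaw": 0.03}
    - {"dx": 0.0048,"dy": 0.0013,"dz": 0,"rx": 0,"ry": 0,"rz": 0,"jaw": 0.03}
    - {"dx": 0.0048,"dy": 0.0013,"dz": 0,"rx": 0,"ry": 0,"rz": 0,"jaw": 0.03}
    - {"dx": 0.0048,"dy": 0.0013,"dz": 0,"rx": 0,"ry": 0,"rz": 0,"jaw": 0.03}
    - {"dx": 0,"dy": 0,"dz": 0,"rx": 0,"ry": 0,"rz": 0,"jaw": 0.03}

```text
time: 10.32
eef_pos: [0.5024, 0.1285, 0.0543]
tcp_rot: [-0.133, 0.991, -0.0, 0.0]
contact_force: [0.7, 0.3, -5.0]
opening: 0.452
```

Emit:
drive_tool:
  deltas:
    - {"dx": 0.0048,"dy": 0.0013,"dz": 0,"rx": 0,"ry": 0,"rz": 0,"jaw": 0.03}
    - {"dx": 0.0048,"dy": 0.0013,"dz": 0,"rx": 0,"ry": 0,"rz": 0,"jaw": 0.03}
    - {"dx": 0.0048,"dy": 0.0013,"dz": 0,"rx": 0,"ry": 0,"rz": 0,"jaw": 0.03}
    - {"dx": 0.0048,"dy": 0.0013,"dz": 0,"rx": 0,"ry": 0,"rz": 0,"jaw": 0.03}
    - {"dx": 0,"dy": 0,"dz": 0,"rx": 0,"ry": 0,"rz": 0,"jaw": 0.03}

```text
time: 10.95
eef_pos: [0.5216, 0.1337, 0.0544]
tcp_rot: [-0.133, 0.991, -0.0, 0.0]
contact_force: [0.3, 0.6, -6.2]
opening: 0.456
```

```bash
python3 -c "
from h import *
report('g')
# plunger tip / pawl in the first pictures (crop pixels read earlier), holder mm
for n,p,z in (('top',(166/4+190,192/4+150),.038),('scene',(516/5.5+295,187/5.5+185),.03),('top',(166/4+190,200/4+150),.03),('top',(168/4+190,358/4+150),.024),('top',(174/4+190,292/4+150),.024),('scene',(388/5.5+295,180/5.5+185),.02),('top',(148/4+190,395/4+150),.02)): print(n,(toH(plane(n,p,z))*1000).round(1))"
```

```text
t 11.25 tcp world [0.521  0.1337 0.0542] holder [-58.   -0.   54.2] mm; F holder [-0.2  0.4 -5.3] sd [0.5 0.5 0.4] jaw deg in holder 89.94 tilt [-0.0003  0.    ] op 0.453
crop centres [342.10314866 208.15867564] [244.39342901 246.99356849]
top [59.2 -1.9 38. ]
scene [62.8 -2.5 30. ]
top [56.1  0.1 30. ]
top [-32.5  24.2  24. ]
top [ 3.8 10.6 24. ]
scene [ 4.3 -3.3 20. ]
top [-49.8  41.6  20. ]
```

View pics/g.png

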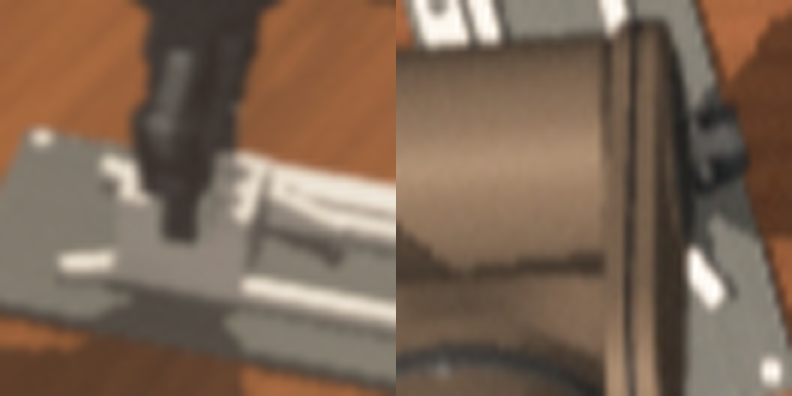

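The plunger face is at about holder x = 57 and the pawl tip at about 4, so the latched centre should be near x ≈ 31. I'll push on through the pawl in stages.

Emit:
drive_tool:
  deltas:
    - {"dx": 0.0048,"dy": 0.0013,"dz": 0,"rx": 0,"ry": 0,"rz": 0,"jaw": 0.03}
    - {"dx": 0.0048,"dy": 0.0013,"dz": 0,"rx": 0,"ry": 0,"rz": 0,"jaw": 0.03}
    - {"dx": 0.0048,"dy": 0.0013,"dz": 0,"rx": 0,"ry": 0,"rz": 0,"jaw": 0.03}
    - {"dx": 0.0048,"dy": 0.0013,"dz": 0,"rx": 0,"ry": 0,"rz": 0,"jaw": 0.03}
    - {"dx": 0.0048,"dy": 0.0013,"dz": 0,"rx": 0,"ry": 0,"rz": 0,"jaw": 0.03}
    - {"dx": 0.0048,"dy": 0.0013,"dz": 0,"rx": 0,"ry": 0,"rz": 0,"jaw": 0.03}
    - {"dx": 0.0048,"dy": 0.0013,"dz": 0,"rx": 0,"ry": 0,"rz": 0,"jaw": 0.03}

```text
time: 12.12
eef_pos: [0.5549, 0.1425, 0.0542]
tcp_rot: [-0.133, 0.991, -0.0, -0.0]
contact_force: [-1.9, -3.8, -3.3]
opening: 0.454
```

Emit:
drive_tool:
  deltas:
    - {"dx": 0.0048,"dy": 0.0013,"dz": 0,"rx": 0,"ry": 0,"rz": 0,"jaw": 0.03}
    - {"dx": 0.0048,"dy": 0.0013,"dz": 0,"rx": 0,"ry": 0,"rz": 0,"jaw": 0.03}
    - {"dx": 0.0048,"dy": 0.0013,"dz": 0,"rx": 0,"ry": 0,"rz": 0,"jaw": 0.03}
    - {"dx": 0.0048,"dy": 0.0013,"dz": 0,"rx": 0,"ry": 0,"rz": 0,"jaw": 0.03}
    - {"dx": 0.0048,"dy": 0.0013,"dz": 0,"rx": 0,"ry": 0,"rz": 0,"jaw": 0.03}
    - {"dx": 0.0048,"dy": 0.0013,"dz": 0,"rx": 0,"ry": 0,"rz": 0,"jaw": 0.03}
    - {"dx": 0.0048,"dy": 0.0013,"dz": 0,"rx": 0,"ry": 0,"rz": 0,"jaw": 0.03}

```text
time: 13.0
eef_pos: [0.5886, 0.1519, 0.0543]
tcp_rot: [-0.133, 0.991, -0.0, -0.0]
contact_force: [-2.2, -3.1, -3.5]
opening: 0.455
```

```bash
python3 -c "
from h import *
report('i')"
```

```text
t 13.3 tcp world [0.5893 0.152  0.0545] holder [12.6 -0.4 54.5] mm; F holder [ 0.9 -3.  -5.9] sd [0.7 0.3 0.4] jaw deg in holder 89.93 tilt [0.0026 0.0003] op 0.455
crop centres [369.38331905 213.3809374 ] [236.4031898  217.61365015]
```

View pics/i.png

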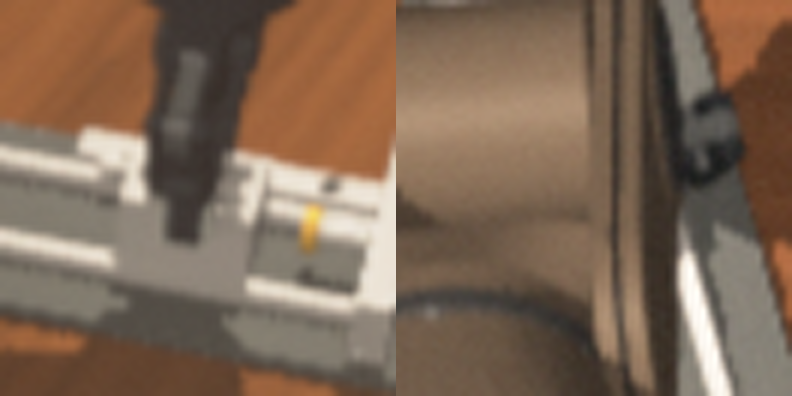

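The pawl is pressing sideways with about 3 N, so it is swung aside. The gap to the plunger is about 16 mm. Advancing 12 mm, then in small steps by feel.

Emit:
drive_tool:
  deltas:
    - {"dx": 0.0029,"dy": 0.0008,"dz": 0,"rx": 0,"ry": 0,"rz": 0,"jaw": 0.03}
    - {"dx": 0.0029,"dy": 0.0008,"dz": 0,"rx": 0,"ry": 0,"rz": 0,"jaw": 0.03}
    - {"dx": 0.0029,"dy": 0.0008,"dz": 0,"rx": 0,"ry": 0,"rz": 0,"jaw": 0.03}
    - {"dx": 0.0029,"dy": 0.0008,"dz": 0,"rx": 0,"ry": 0,"rz": 0,"jaw": 0.03}
    - {"dx": 0,"dy": 0,"dz": 0,"rx": 0,"ry": 0,"rz": 0,"jaw": 0.03}

```text
time: 13.92
eef_pos: [0.6004, 0.1552, 0.0543]
tcp_rot: [-0.133, 0.991, 0.0, 0.001]
contact_force: [0.1, -3.7, -5.2]
opening: 0.452
```

Emit:
drive_tool:
  deltas:
    - {"dx": 0.0014,"dy": 0.0004,"dz": 0,"rx": 0,"ry": 0,"rz": 0,"jaw": 0.03}
    - {"dx": 0,"dy": 0,"dz": 0,"rx": 0,"ry": 0,"rz": 0,"jaw": 0.03}

```text
time: 14.18
eef_pos: [0.6014, 0.1555, 0.0543]
tcp_rot: [-0.133, 0.991, 0.0, 0.0]
contact_force: [-0.4, -2.8, -4.0]
opening: 0.457
```

Emit:
drive_tool:
  deltas:
    - {"dx": 0.0014,"dy": 0.0004,"dz": 0,"rx": 0,"ry": 0,"rz": 0,"jaw": 0.03}
    - {"dx": 0,"dy": 0,"dz": 0,"rx": 0,"ry": 0,"rz": 0,"jaw": 0.03}

```text
time: 14.42
eef_pos: [0.6029, 0.1559, 0.0543]
tcp_rot: [-0.133, 0.991, 0.0, 0.0]
contact_force: [-1.0, -2.5, -4.8]
opening: 0.453
```

Emit:
drive_tool:
  deltas:
    - {"dx": 0.0014,"dy": 0.0004,"dz": 0,"rx": 0,"ry": 0,"rz": 0,"jaw": 0.03}
    - {"dx": 0,"dy": 0,"dz": 0,"rx": 0,"ry": 0,"rz": 0,"jaw": 0.03}

```text
time: 14.68
eef_pos: [0.6043, 0.1563, 0.0543]
tcp_rot: [-0.133, 0.991, 0.0, 0.0]
contact_force: [0.1, -3.3, -5.7]
opening: 0.452
```

Emit:
drive_tool:
  deltas:
    - {"dx": 0.001,"dy": 0.0003,"dz": 0,"rx": 0,"ry": 0,"rz": 0,"jaw": 0.03}
    - {"dx": 0,"dy": 0,"dz": 0,"rx": 0,"ry": 0,"rz": 0,"jaw": 0.03}

```text
time: 14.92
eef_pos: [0.6052, 0.1566, 0.0543]
tcp_rot: [-0.133, 0.991, -0.0, 0.0]
contact_force: [-0.8, -2.4, -4.5]
opening: 0.45
```

Emit:
drive_tool:
  deltas:
    - {"dx": 0.001,"dy": 0.0003,"dz": 0,"rx": 0,"ry": 0,"rz": 0,"jaw": 0.03}
    - {"dx": 0,"dy": 0,"dz": 0,"rx": 0,"ry": 0,"rz": 0,"jaw": 0.03}

```text
time: 15.18
eef_pos: [0.6062, 0.1569, 0.0543]
tcp_rot: [-0.133, 0.991, 0.0, 0.0]
contact_force: [-0.1, -2.3, -5.8]
opening: 0.453
```

Emit:
drive_tool:
  deltas:
    - {"dx": 0.001,"dy": 0.0003,"dz": 0,"rx": 0,"ry": 0,"rz": 0,"jaw": 0.03}
    - {"dx": 0,"dy": 0,"dz": 0,"rx": 0,"ry": 0,"rz": 0,"jaw": 0.03}

```text
time: 15.42
eef_pos: [0.6072, 0.1572, 0.0543]
tcp_rot: [-0.133, 0.991, 0.0, 0.0]
contact_force: [-1.1, -2.2, -4.5]
opening: 0.453
```

Emit:
drive_tool:
  deltas:
    - {"dx": 0.001,"dy": 0.0003,"dz": 0,"rx": 0,"ry": 0,"rz": 0,"jaw": 0.03}
    - {"dx": 0,"dy": 0,"dz": 0,"rx": 0,"ry": 0,"rz": 0,"jaw": 0.03}

```text
time: 15.68
eef_pos: [0.6078, 0.1574, 0.0543]
tcp_rot: [-0.133, 0.991, -0.0, -0.001]
contact_force: [-3.4, -3.6, -3.5]
opening: 0.455
```

Emit:
drive_tool:
  deltas:
    - {"dx": 0.001,"dy": 0.0003,"dz": 0,"rx": 0,"ry": 0,"rz": 0,"jaw": 0.03}
    - {"dx": 0,"dy": 0,"dz": 0,"rx": 0,"ry": 0,"rz": 0,"jaw": 0.03}

```text
time: 15.92
eef_pos: [0.6083, 0.1575, 0.0543]
tcp_rot: [-0.133, 0.991, -0.0, -0.001]
contact_force: [-4.1, -4.1, -2.2]
opening: 0.456
```

Emit:
drive_tool:
  deltas:
    - {"dx": 0.001,"dy": 0.0003,"dz": 0,"rx": 0,"ry": 0,"rz": 0,"jaw": 0.03}
    - {"dx": 0,"dy": 0,"dz": 0,"rx": 0,"ry": 0,"rz": 0,"jaw": 0.03}

```text
time: 16.18
eef_pos: [0.6089, 0.1576, 0.0543]
tcp_rot: [-0.133, 0.991, -0.0, -0.002]
contact_force: [-5.6, -4.6, -1.1]
opening: 0.455
```

Plunger met at TCP x ≈ 0.6075. Continuing gently.

Emit:
drive_tool:
  deltas:
    - {"dx": 0.0014,"dy": 0.0004,"dz": 0,"rx": 0,"ry": 0,"rz": 0,"jaw": 0.03}
    - {"dx": 0,"dy": 0,"dz": 0,"rx": 0,"ry": 0,"rz": 0,"jaw": 0.03}

```text
time: 16.42
eef_pos: [0.6097, 0.1579, 0.0543]
tcp_rot: [-0.133, 0.991, -0.0, -0.003]
contact_force: [-7.3, -6.4, 0.8]
opening: 0.45
```

Emit:
drive_tool:
  deltas:
    - {"dx": 0.0014,"dy": 0.0004,"dz": 0,"rx": 0,"ry": 0,"rz": 0,"jaw": 0.03}
    - {"dx": 0,"dy": 0,"dz": 0,"rx": 0,"ry": 0,"rz": 0,"jaw": 0.03}

```text
time: 16.68
eef_pos: [0.6105, 0.1581, 0.0543]
tcp_rot: [-0.133, 0.991, -0.0, -0.004]
contact_force: [-9.8, -7.3, 2.6]
opening: 0.456
```

Emit:
drive_tool:
  deltas:
    - {"dx": 0.0014,"dy": 0.0004,"dz": 0,"rx": 0,"ry": 0,"rz": 0,"jaw": 0.03}
    - {"dx": 0,"dy": 0,"dz": 0,"rx": 0,"ry": 0,"rz": 0,"jaw": 0.03}

```text
time: 16.92
eef_pos: [0.6114, 0.1584, 0.0544]
tcp_rot: [-0.133, 0.991, -0.001, -0.005]
contact_force: [-11.5, -6.1, 3.6]
opening: 0.457
```

Emit:
drive_tool:
  deltas:
    - {"dx": 0.001,"dy": 0.0003,"dz": 0.0003,"rx": 0,"ry": 0,"rz": 0,"jaw": 0.03}
    - {"dx": 0,"dy": 0,"dz": 0,"rx": 0,"ry": 0,"rz": 0,"jaw": 0.03}

```text
time: 17.18
eef_pos: [0.6116, 0.1585, 0.0544]
tcp_rot: [-0.133, 0.991, -0.001, -0.006]
contact_force: [-13.0, -7.9, 5.2]
opening: 0.455
```

Emit:
drive_tool:
  deltas:
    - {"dx": 0.001,"dy": 0.0003,"dz": 0.0003,"rx": 0,"ry": 0,"rz": 0,"jaw": 0.03}
    - {"dx": 0,"dy": 0,"dz": 0,"rx": 0,"ry": 0,"rz": 0,"jaw": 0.03}

```text
time: 17.42
eef_pos: [0.6119, 0.1586, 0.0545]
tcp_rot: [-0.133, 0.991, -0.001, -0.007]
contact_force: [-14.5, -7.8, 5.5]
opening: 0.454
```

```bash
python3 -c "
from h import *
report('j',4)"
```

```text
t 17.62 tcp world [0.6119 0.1586 0.0545] holder [36.2  0.  54.5] mm; F holder [-16.   -3.8   5.6] sd [0.3 0.3 0.2] jaw deg in holder 89.94 tilt [-0.014  -0.0033] op 0.453
crop centres [378.63952651 215.03528922] [233.5391596  207.94464145]
```

View pics/j.png

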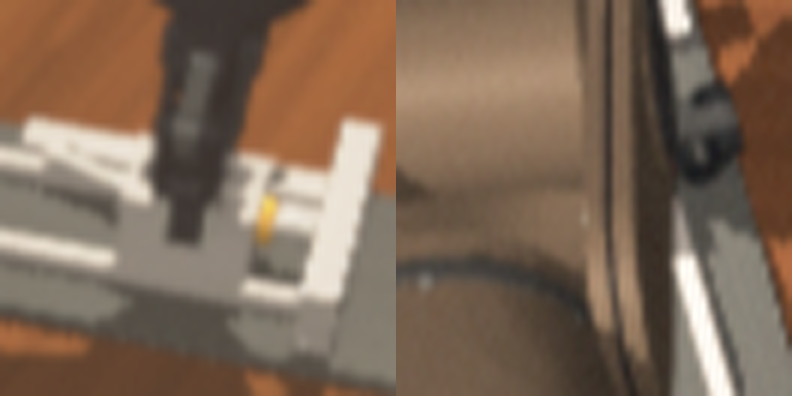

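```bash
python3 - <<'E'
import cv2,numpy as np
z=lambda f:cv2.resize(cv2.imread(f)[190:240,335:385],None,fx=8,fy=8,interpolation=cv2.INTER_CUBIC)
cv2.imwrite("pics/cmp.png",np.hstack([z("pics/scene0.png"),z("pics/scene_j.png")]))
E
```

```text
(no output)
```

View pics/cmp.png

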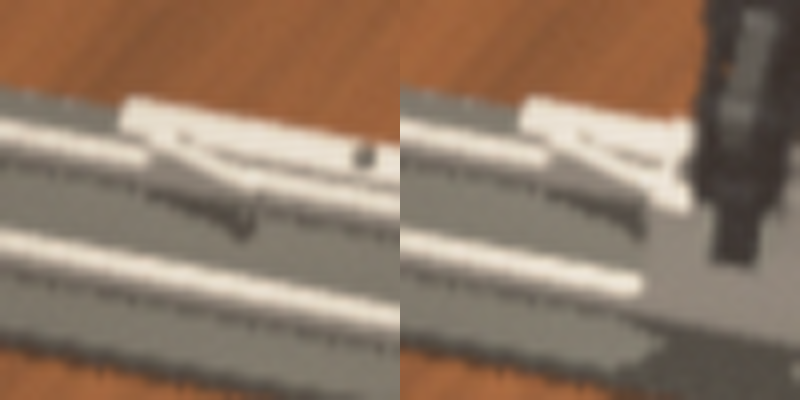

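The side-by-side shows the pawl at the same angle as at the start (tip at 250,185 against 650,190 on the offset copy). Its tip is just behind the block's rear face, so it seems shut. I'll ease off and check that the pawl takes the load.

Emit:
drive_tool:
  deltas:
    - {"dx": -0.002,"dy": -0.0005,"dz": 0,"rx": 0,"ry": 0,"rz": 0,"jaw": 0.03}
    - {"dx": -0.002,"dy": -0.0005,"dz": 0,"rx": 0,"ry": 0,"rz": 0,"jaw": 0.03}
    - {"dx": 0,"dy": 0,"dz": 0,"rx": 0,"ry": 0,"rz": 0,"jaw": 0.03}

```text
time: 18.0
eef_pos: [0.6102, 0.1581, 0.0544]
tcp_rot: [-0.132, 0.991, -0.0, -0.003]
contact_force: [-6.7, -5.5, -1.1]
opening: 0.45
```

Emit:
drive_tool:
  deltas:
    - {"dx": -0.002,"dy": -0.0005,"dz": 0,"rx": 0,"ry": 0,"rz": 0,"jaw": 0.03}
    - {"dx": 0,"dy": 0,"dz": 0,"rx": 0,"ry": 0,"rz": 0,"jaw": 0.03}

```text
time: 18.25
eef_pos: [0.6099, 0.158, 0.0543]
tcp_rot: [-0.132, 0.991, -0.0, -0.001]
contact_force: [-1.8, -5.2, -6.0]
opening: 0.45
```

Emit:
drive_tool:
  deltas:
    - {"dx": -0.002,"dy": -0.0005,"dz": 0,"rx": 0,"ry": 0,"rz": 0,"jaw": 0.03}
    - {"dx": 0,"dy": 0,"dz": 0,"rx": 0,"ry": 0,"rz": 0,"jaw": 0.03}

```text
time: 18.5
eef_pos: [0.6094, 0.158, 0.0549]
tcp_rot: [-0.133, 0.991, 0.0, 0.002]
contact_force: [3.7, -2.7, -11.0]
opening: 0.457
```

With the tool pulling back (+3.7 N), the block stays at TCP x ≈ 0.6095, 2 mm past where the plunger was met. So the pawl holds it. I'll return to neutral, release and withdraw.

Emit:
drive_tool:
  deltas:
    - {"dx": 0.0015,"dy": 0.0004,"dz": -0.0005,"rx": 0,"ry": 0,"rz": 0,"jaw": 0.03}
    - {"dx": 0,"dy": 0,"dz": 0,"rx": 0,"ry": 0,"rz": 0,"jaw": 0.045}
    - {"dx": 0,"dy": 0,"dz": 0,"rx": 0,"ry": 0,"rz": 0,"jaw": 0.052}
    - {"dx": 0,"dy": 0,"dz": 0,"rx": 0,"ry": 0,"rz": 0,"jaw": 0.056}
    - {"dx": 0,"dy": 0,"dz": 0,"rx": 0,"ry": 0,"rz": 0,"jaw": 0.056}
    - {"dx": 0,"dy": 0,"dz": 0.01,"rx": 0,"ry": 0,"rz": 0,"jaw": 0.056}
    - {"dx": 0,"dy": 0,"dz": 0.03,"rx": 0,"ry": 0,"rz": 0,"jaw": 0.056}
    - {"dx": 0,"dy": 0,"dz": 0.05,"rx": 0,"ry": 0,"rz": 0,"jaw": 0.056}
    - {"dx": 0,"dy": -0.03,"dz": 0.05,"rx": 0,"ry": 0,"rz": 0,"jaw": 0.056}
    - {"dx": -0.03,"dy": -0.05,"dz": 0.03,"rx": 0,"ry": 0,"rz": 0,"jaw": 0.056}
    - {"dx": -0.03,"dy": -0.05,"dz": 0.0,"rx": 0,"ry": 0,"rz": 0,"jaw": 0.056}
    - {"dx": -0.03,"dy": -0.05,"dz": 0.0,"rx": 0,"ry": 0,"rz": 0,"jaw": 0.056}
    - {"dx": -0.03,"dy": -0.05,"dz": 0.0,"rx": 0,"ry": 0,"rz": 0,"jaw": 0.056}
    - {"dx": -0.0,"dy": -0.05,"dz": 0.0,"rx": 0,"ry": 0,"rz": 0,"jaw": 0.056}
    - {"dx": 0,"dy": -0.05,"dz": 0.0,"rx": 0,"ry": 0,"rz": 0,"jaw": 0.056}
    - {"dx": 0,"dy": 0,"dz": 0.0,"rx": 0,"ry": 0,"rz": 0,"jaw": 0.056}

```text
time: 20.5
eef_pos: [0.4911, -0.1723, 0.2241]
tcp_rot: [-0.13, 0.991, -0.001, 0.001]
contact_force: [0.7, 0.2, -0.4]
opening: 0.66
```

```bash
python3 - <<'E'
from h import *
t=snap("top","k");s=snap("scene","k");print(ctrl.get_state()["time"],ctrl.get_state()["contact_force"])
z=lambda im,x,y,w,h,k:cv2.resize(im[y:y+h,x:x+w],None,fx=k,fy=k,interpolation=cv2.INTER_CUBIC)
cv2.imwrite("pics/k.png",np.hstack([z(t,190,150,75,110,4),z(s,320,180,110,75,440/75)[:, :480]]))
e=proj("top",[*(H0+RH@[.034,0,0])[:2],.046]);print(e)
q=quad(t,e,r=14,k=8,th=200);P=np.array([plane("top",p,.046) for p in q]);print([(toH(p)*1000).round(1) for p in P],(toH(P.mean(0))*1000).round(1))
E
```

```text
20.6 [ 0.68823168  0.33211217 -0.80845061]
[233.06688471 208.20771394]
[array([75.7, 23.1, 46. ]), array([ 58.6, -18.3,  46. ]), array([  4.7, -17.8,  46. ]), array([ 9.1, 24. , 46. ])] [37.   2.7 46. ]
```

View pics/k.png

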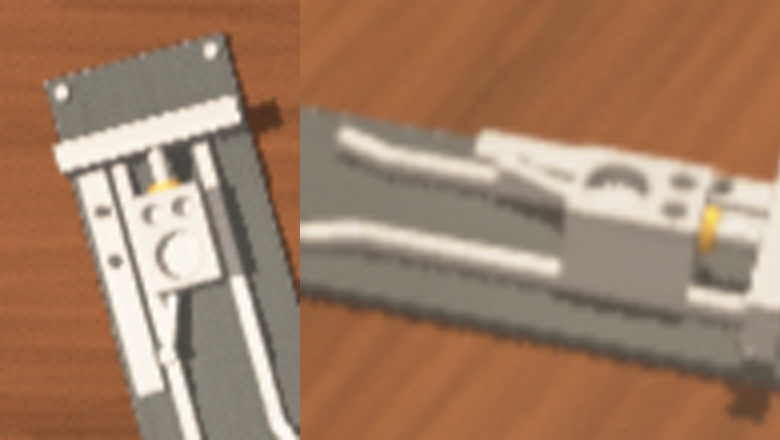

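View pics/top_k.png

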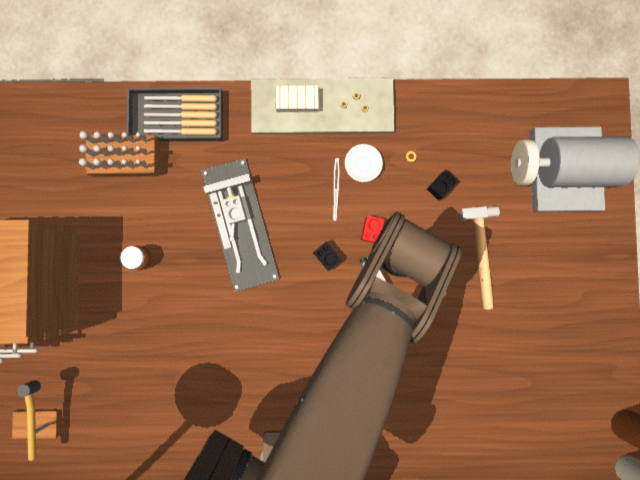

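The block sits between the rails, hollows up, against the plunger's gold cap. The pawl's tip is at (172,295) in the crop, as at the start (174,292), and behind the block's rear face. The other things visible are where they were. Handing in.

```bash
python3 -c "
from plant import workorder
print(workorder.sign_off())"
```

```text
the job is handed in; nothing more can be done
None
```

I put the doming block into the channel hollows up, pushed it past the pawl against the plunger, released it and handed the job in at about 20.6 s. Sign-off reports no verdict, so the result is not confirmed beyond the checks below.

**Push force:** The wrist read at most about 16 N along the channel at the end of each push step. That includes friction, so the plunger itself saw less than that.

**Pawl:** When I pulled back before letting go, the block held about 2 mm past where the plunger was met. In the final pictures the pawl is at its starting angle, with its tip behind the block's rear face.

**Block:** The final pictures show it lying flat between the rails, touching the plunger's gold cap. From the tool position when I released it, its centre is about 34 mm beyond the holder's middle.

**Failed or incomplete checks:**
- My last automatic outline of the block gave a skewed shape (centre x about 37, y about 2.7 mm). I think neighbouring bright rail and pawl pixels merged into it, so I relied on the pictures and the tool position instead.
- In the last top view the arm hid most of the plain block and one brass setting, so I did not see those two again. The tool never went near them below carrying height. Everything else I could see was in its place.

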